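# Unlock and open the sole press's control box

### The job

Two grey electrical boxes stand on the shoemaker's bench, each with a key standing in its cam latch. Give the key of the larger box a full quarter turn clockwise to release the latch, then swing that box's cover open by its handle until it stands about upright, and let go. Do not touch the smaller box.

Things in the scene. Friction and masses are not known exactly. Their poses are not given: they have to be found in the camera images.
- control_box: The larger grey steel box, fixed to the bench, 190 (x) by 280 (y) by 100 mm high, shut by a 4 mm cover (top at 104 mm). Origin: centre of its underside; x points away from the robot to the hinged edge (turned up to 20 degrees), z up. The cover's hinge is a line parallel to y at x = +95 mm, 100 mm above the bench. The offsets below are in this frame, cover shut.
- key_bow (a point): Centre of the larger box's key bow: a flat dark steel plate standing on edge, 38 mm long (its y), 10 mm thick (its x) and 26 mm tall, with its bottom 20 mm above the cover. At box x = -65, y = +65 mm, 137 mm above the bench, on the key's upright turning axis. Frame turns with the key.
- handle_bar (a point): Middle of the larger box's cover handle: a round steel bar 12 mm thick and 100 mm long parallel to the box's y, 40 mm over the cover's top, a 12 mm post at each end. At box x = -65, y = -60 mm, 144 mm above the bench when shut; it then runs on an arc of 166 mm radius about the hinge line. The bar may roll between the fingers. Frame turns with the cover.
- latch (a joint): Turn of the larger box's key and cam about its upright axis, rad: 0 = locked, bow parallel to the box's y; grows clockwise seen from above to the stop at 1.57, bow parallel to the box's x. Starts between 0 and 0.15. The cam holds the cover shut below about 1.2. Stays where it is left; takes about 0.12 N m to turn.
- cover (a joint): Swing of the larger box's cover, rad: 0 = shut, grows as its near edge (robot's side) rises up and away, 1.57 = upright, stop at 1.75. A stiff hinge: stays where it is left; takes about 8 N at the handle.
- junction_box: The smaller grey box, 130 (x) by 150 (y) by 75 mm high, the same style, with a key and handle of its own reaching 120 mm above the bench; fixed to the bench beside the larger one, on either side. Origin: centre of its underside, axes as for the larger box. Not to be touched.

How it is judged:
On the way, in this order (a step that is already met when the one before it is completed fails the run):
1. the larger box's key has been turned a quarter turn (at least 1.25 rad) while its cover is still shut (value of joint latch above 1.25 rad and value of joint cover below 0.1 rad), for 0.1 s.
2. the larger box's cover has been swung open about upright (at least 1.3 rad) (value of joint cover above 1.3 rad), for 0.2 s.
At the end, for the whole second after the job is handed in: The larger box's cover stands open by at least 1.3 rad (75 degrees) and is at rest, its key still turned at least 1.2 rad (value of joint cover above 1.3 rad and value of joint latch above 1.2 rad and velocity of joint cover between -0.05 and 0.05 rad/s); the robot touches nothing.
It fails at once if the smaller box is touched (more than 2 N) (contact force between any of the arm, the fingers and junction_box above 2 N).
It also fails if it takes over 58 s, if anything falls off the work surface, if the arm or the gripper's body presses on something with over 40 N, if the wrist force passes 120 N, or if a joint passes its speed limit or range.

### The arm

A 7-joint arm with a two-finger parallel gripper is mounted at the origin on the work surface. World frame = base frame: x ahead of the robot, y to its left, z up, the work surface at z = 0. Lengths are in m, angles in rad, forces in N, time in s.
With the tool pointing down it reaches from about 0.4 to 0.85 m from the base axis. Payload 10.4 kg.
Tool frame: the origin (TCP) lies midway between the tips of the shut fingers; the grasp point (between the pads) lies hold_point_z behind it (hold_point_z is the distance from the TCP to the grasp point, in m); z points along the fingers, y is the line along which they close (so a half turn about z gives the same grasp; the last joint's range is limited). The gripper opens to 87 mm and grips with 3 to 60 N. Pads are 19 mm wide; open, the fingers measure 117 mm over their backs; the gripper's body (75 mm by 190 mm) begins 51 mm behind the grasp point.
Start: joints at [1.088, 0.332, -0.065, 1.46, 0.022, 1.35, -0.088], TCP at [0.277, -0.56, 0.223] pointing down, gripper open.
Joint ranges: [-2.6, 2.6], [-0.5, 2.12], [-1.47, 1.34], [0.16, 2.42], [-1.27, 4.41], [0.06, 2.06], [-2.6, 2.6]. Speed limits (rad/s): [2.22, 2.22, 2.79, 2.79, 3.14, 3.14, 3.14].

### API

Orientations are given as a unit quaternion [x, y, z, w].
In Python, from bench import * gives the robot as it stands. The module is installed in compiled form; this text tells all that it offers.
- The arm moves only by the tool drive_tool, never from a script. Its argument "increments" is a list of rows, each a list of 6 numbers: the shift along the tool's x, y, z scaled (see below), then the turn, a rotation vector about the tool's x, y, z scaled (see below). In form: [[dx, dy, dz, rx, ry, rz], ...]. A call has exactly 5 rows; each row is the pose to reach, as a shift and turn from the pose commanded when the call began, along the tool's axes at that moment; what a row does not reach only later rows make up. The controller multiplies each number of a shift by 300 mm and each number of a turn by pi/4 rad. A row lasts 1/12 s, in which the tool goes at most 41.7 mm and 7.16 degrees, less where a joint would pass 70% of its speed; a pose out of reach is approached as far as the arm can. A call with a number of a shift or a turn outside -1 to 1 is refused whole. A call with a gripper value outside its range is refused whole. "claw" is the closure, from 0 (fully open) to 1 (shut), set as the call begins (left out, the last holds). The fingers move at their own pace and stop on an object; "force" is the grip in N (left out, the last holds). Time passes only in rows, so rows that repeat a pose let the fingers close, or fill a call up. It gives the time, the measured TCP pose, the force, the opening and the grip force at its end, in the units of the state.
- read_state(): the state, without advancing time (a new reading comes with each control period).
- camera(name): name is "scene" or "top" or "wrist"; returns the picture (400x640x3 uint8, blue, green, red); there is no depth.
- get_calibration(name): a dict with "K" (3x3 intrinsics, pixels), "position" and "rotation" of the camera in the world. Camera axes: x right, y down, z forward; pixel columns grow to the right and rows downward; lengths in m; the calibration is good to about 2 mm. A picture is of the moment at which its call begins: read the wrist's pose just before it. get_calibration takes no time and is no camera call; for the wrist camera it gives the pose at the moment of the call.
- close_job(): hands the job in; it is judged then, once.
The state is a dict: "time": time; "joint_positions": joint angles; "joint_vel": joint speeds; "joint_torque": joint torques, N m; "ee_pos": TCP position; "eef_rot": TCP orientation; "ft_force": force on the tool from outside, world axes, zero at the start; "torque": the same for the moment, N m; "width": finger opening in m; "grip_force": force on a finger pad.
Only numpy, scipy, OpenCV 4.12 (cv2) and the standard library are available. Lean on these libraries where they do the work, as an engineer would, in place of code of your own. Each camera call takes 0.05 s, during which the arm holds its last target. There are 200 camera calls.

## Working session

There is one attempt and no reset: what is moved stays moved. The work goes in short steps, Python scripts to look and compute and a tool call to move; the robot and the scene stay as the last step left them, time stands still between calls to the robot, and variables do not carry over. Pictures are saved under pics/ and viewed, at most 10 in all, crops included, and the job is handed in when it is done.

Besides the shell and the picture viewer there is one more tool, called after "Request:" as name([rows], argument=value, ...), one row to a line, values as JSON. drive_tool: Moves the arm, as the interface text tells. Its arguments: {"type":"object","properties":{"increments":{"type":"array","items":{"type":"array","items":{"type":"number"}}},"claw":{"type":"number"},"force":{"type":"number"}},"required":["increments"]}

```bash
mkdir -p pics; python3 - <<'E'
from bench import *
import cv2,json
s=read_state();print(s)
for n in("top","scene"):
    c=get_calibration(n);print(n,c)
    cv2.imwrite(f"pics/{n}0.png",camera(n))
E
```

```text
{'time': 0.0, 'joint_positions': array([ 1.08837381,  0.33288897, -0.06469617,  1.46093355,  0.02160041,
        1.34993206, -0.08848244]), 'joint_vel': array([ 0.00122277,  0.00076471,  0.00028414, -0.00040106,  0.00149546,
        0.00011903, -0.00011131]), 'joint_torque': array([-6.68290941e-04, -6.23246455e+01,  2.38553574e-02, -3.89899921e+01,
       -6.16010372e-02,  3.95619997e-02,  1.51703102e-04]), 'ee_pos': array([ 0.27718379, -0.55973072,  0.22174698]), 'eef_rot': array([ 9.73682389e-01,  2.27908025e-01, -2.01221026e-04, -7.05050314e-04]), 'ft_force': array([ 0.09240704, -0.25168877,  0.44396822]), 'torque': array([ 0.03687382, -0.03484249,  0.01146902]), 'grip_force': 0.0, 'width': 0.0874950109933917}
top {'K': array([[365.6147643 ,   0.        , 321.74206239],
       [  0.        , 365.6147643 , 199.81790234],
       [  0.        ,   0.        ,   1.        ]]), 'position': array([4.84730800e-01, 5.67950239e-04, 9.37083044e-01]), 'rotation': array([ 0.71673523, -0.69598078,  0.04070324, -0.01564021])}
scene {'K': array([[425.36317008,   0.        , 306.98747526],
       [  0.        , 425.36317008, 198.49150853],
       [  0.        ,   0.        ,   1.        ]]), 'position': array([ 1.03602696, -0.36535633,  0.84605744]), 'rotation': array([ 0.84447325,  0.42490668, -0.14960767, -0.28971846])}
```

View pics/top0.png

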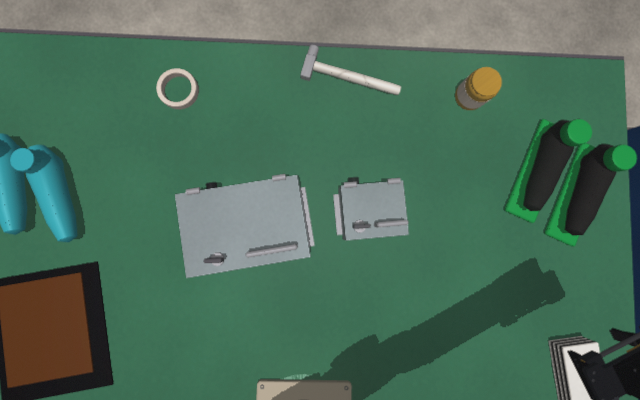

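View pics/scene0.png

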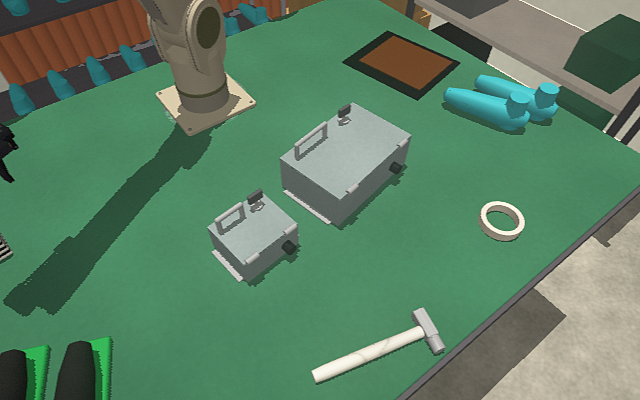

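```bash
python3 -c "
import bench
print([(n,getattr(bench,n)) for n in dir(bench) if not n.startswith('_')])"
```

```text
[('PlanningError', <class 'bench.PlanningError'>), ('camera', <function make.<locals>.drawn_camera at 0x7f5d542240e0>), ('close_job', <function connect.<locals>.done at 0x7f5d541977e0>), ('get_calibration', <function make.<locals>.<lambda> at 0x7f5d54224680>), ('hold_point_z', 0.0187), ('read_state', <function make.<locals>.<lambda> at 0x7f5d542245e0>)]
```

The top view shows the large box cover with corners near (177,194), (299,176), (310,258) and (187,277). Its key is near (215,259) and its handle runs (248,254)–(296,245). The small box is to the right (−y), about (340–408, 180–240). The scene view agrees.

```bash
cat > h.py <<'E'
import numpy as np, cv2
from bench import *
from scipy.spatial.transform import Rotation as R
def ray(cal,px,z):
    d=R.from_quat(cal["rotation"]).apply(np.linalg.solve(cal["K"],[px[0],px[1],1])) if np.size(cal["rotation"])==4 else np.array(cal["rotation"])@np.linalg.solve(cal["K"],[px[0],px[1],1])
    p=np.array(cal["position"]); return p+d*(z-p[2])/d[2]
def proj(cal,P):
    q=R.from_quat(cal["rotation"]).inv().apply(np.atleast_2d(P)-cal["position"])@cal["K"].T
    return q[:,:2]/q[:,2:]
def fit(loc,w):
    lc,wc=loc.mean(0),w.mean(0);a=loc-lc;b=w-wc
    th=np.arctan2((a[:,0]*b[:,1]-a[:,1]*b[:,0]).sum(),(a*b).sum())
    c,s=np.cos(th),np.sin(th);M=np.array([[c,-s],[s,c]]);o=wc-M@lc
    return o,th,M,np.linalg.norm(loc@M.T+o-w,axis=1)
E
python3 - <<'E'
from h import *
def corners(n,guess):
    im=cv2.imread(f"pics/{n}0.png");g=cv2.cvtColor(im,cv2.COLOR_BGR2GRAY)
    c=np.float32(guess).reshape(-1,1,2)
    return cv2.cornerSubPix(g,c,(4,4),(-1,-1),(3,50,.01)).reshape(-1,2)
loc=np.array([[95,140],[95,-140],[-95,-140],[-95,140]])/1e3
for n,gs in(("top",[(177,194),(299,176),(310,258),(187,277)]),("scene",[(410,135),(335,192),(282,157),(355,104)])):
    cal=get_calibration(n);c=corners(n,gs);w=np.array([ray(cal,p,.104)[:2] for p in c])
    print(n,c.round(1).tolist(),w.round(3).tolist())
    o,th,M,r=fit(loc,w);print(o.round(4),np.degrees(th).round(2),(r*1e3).round(1))
    P=[np.r_[o+M@np.array(q[:2]),q[2]] for q in([-.065,.065,.150],[-.065,-.01,.15],[-.065,-.11,.15])]
    print(np.round(P,4).tolist())
    for m in("top","scene"):print(m,proj(get_calibration(m),P).round(1).tolist())
E
python3 - <<'E'
import cv2
a=cv2.imread('pics/top0.png')[165:290,165:420];b=cv2.imread('pics/scene0.png')[90:290,200:420]
cv2.imwrite('pics/c.png',cv2.vconcat([cv2.resize(a,(700,int(700*125/255)),interpolation=2)]))
E
```

```text
top [[174.60000610351562, 194.3000030517578], [296.5, 174.60000610351562], [310.3999938964844, 256.3999938964844], [185.89999389648438, 277.3999938964844]] [[0.554, 0.304], [0.608, 0.032], [0.423, -0.006], [0.37, 0.269]]
[0.4886 0.1497] 11.11 [1.3 1.3 0.4 1.4]
[[0.4123, 0.201, 0.15], [0.4267, 0.1274, 0.15], [0.446, 0.0292, 0.15]]
top [[212.3, 260.6], [247.7, 254.6], [294.3, 246.7]]
scene [[342.7, 106.1], [323.0, 121.1], [294.6, 142.8]]
scene [[410.79998779296875, 134.60000610351562], [335.0, 192.0], [279.29998779296875, 157.5], [355.0, 104.0]] [[0.558, 0.305], [0.589, 0.037], [0.426, -0.003], [0.384, 0.27]]
[0.4891 0.1524] 9.1 [ 2.8 18.4  8.5 12.3]
[[0.4146, 0.2063, 0.15], [0.4265, 0.1322, 0.15], [0.4423, 0.0335, 0.15]]
top [[209.8, 259.4], [245.3, 254.7], [292.3, 248.4]]
scene [[345.0, 105.7], [324.5, 120.3], [295.2, 141.1]]
```

View pics/c.png

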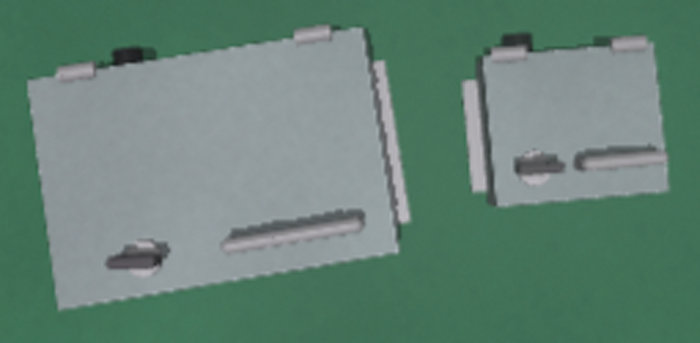

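The crop confirms the top-view corner fit: box origin about (0.489, 0.150), turned about 11°. The key bow is at crop (137,258), i.e. full-image (214.9,259). The handle is at full-image (247,254.3)–(296.5,244.4). I'm moving towards the key now.

```bash
cat >> h.py <<'E'
def go(pos,psi,from_pos=None,from_rot=None):
    """shift/turn (scaled) from current pose to world pos, tool down with yaw psi deg"""
    s=read_state();r=R.from_quat(s["eef_rot"]);t=R.from_euler("z",psi,degrees=True)*R.from_euler("x",180,degrees=True)
    d=r.inv().apply(np.array(pos)-s["ee_pos"])/.3
    w=(r.inv()*t).as_rotvec()/(np.pi/4)
    print("t%.2f"%s["time"],"pos",s["ee_pos"].round(4),"psi",r.as_euler("ZYX",degrees=True).round(2),"| inc",d.round(4),w.round(4),"F",s["ft_force"].round(1),"w",round(s["width"],4))
E
python3 -c "
from h import *
go([.44,-.38,.26],45)
c=get_calibration('top')
print(ray(c,(214.9,259),.150),ray(c,(247,254.3),.15),ray(c,(296.5,244.4),.15))"
```

```text
t0.10 pos [ 0.2772 -0.5598  0.2219] psi [  26.34    0.   -179.93] | inc [ 0.7523 -0.2964 -0.1268] [-1.600e-03 -2.000e-04 -4.146e-01] F [-0.5  0.2  0.4] w 0.0869
[0.41578233 0.19562716 0.15      ] [0.42732251 0.12876573 0.15      ] [0.45092732 0.02475104 0.15      ]
```

Request:
drive_tool([
  [0.125, -0.042, -0.02, 0, 0, -0.1],
  [0.25, -0.084, -0.04, 0, 0, -0.2],
  [0.375, -0.126, -0.06, 0, 0, -0.3],
  [0.5, -0.168, -0.08, 0, 0, -0.4],
  [0.625, -0.21, -0.1, 0, 0, -0.5],
], claw=0, force=30)

```text
time: 0.52
ee_pos: [0.4183, -0.4188, 0.2526]
eef_rot: [0.91, 0.415, -0.0, -0.0]
ft_force: [1.3, -0.1, -0.0]
width: 0.0871
grip_force: 0.0
```

```bash
python3 -c "
from h import *
go([.46,-.23,.26],70)"
```

```text
t0.52 pos [ 0.4183 -0.4188  0.2526] psi [ 4.9050e+01  1.0000e-02 -1.7998e+02] | inc [ 0.5664 -0.3075 -0.0245] [-5.000e-04  1.000e-04 -4.655e-01] F [ 1.3 -0.1 -0. ] w 0.0871
```

Request:
drive_tool([
  [0.114, -0.062, -0.004, 0, 0, -0.094],
  [0.228, -0.124, -0.008, 0, 0, -0.188],
  [0.342, -0.186, -0.012, 0, 0, -0.282],
  [0.456, -0.248, -0.016, 0, 0, -0.376],
  [0.57, -0.31, -0.02, 0, 0, -0.47],
])

```text
time: 0.93
ee_pos: [0.4598, -0.2286, 0.2584]
eef_rot: [0.818, 0.575, -0.0, -0.0]
ft_force: [0.8, 0.3, 0.4]
width: 0.0869
grip_force: 0.0
```

Request:
drive_tool([
  [0.125, -0.046, 0, 0, 0, -0.066],
  [0.25, -0.092, 0, 0, 0, -0.132],
  [0.375, -0.138, 0, 0, 0, -0.2],
  [0.5, -0.184, 0, 0, 0, -0.266],
  [0.627, -0.23, 0, 0, 0, -0.333],
])

```text
time: 1.35
ee_pos: [0.4588, -0.0284, 0.2584]
eef_rot: [0.737, 0.676, -0.0, 0.0]
ft_force: [1.5, 0.6, -0.5]
width: 0.0873
grip_force: 0.0
```

Request:
drive_tool([
  [0.117, -0.04, 0, 0, 0, -0.07],
  [0.234, -0.08, 0, 0, 0, -0.14],
  [0.351, -0.12, 0, 0, 0, -0.21],
  [0.468, -0.16, 0, 0, 0, -0.28],
  [0.585, -0.2, 0, 0, 0, -0.356],
])

```text
time: 1.77
ee_pos: [0.4141, 0.1515, 0.2585]
eef_rot: [0.635, 0.772, -0.0, 0.0]
ft_force: [0.9, 0.3, 1.0]
width: 0.0871
grip_force: 0.0
```

```bash
python3 - <<'E'
from h import *
go([.4158,.1956,.2],101)
c=get_calibration('wrist');print(c)
cv2.imwrite('pics/w1.png',camera('wrist'))
E
```

```text
t1.77 pos [0.4141 0.1515 0.2585] psi [1.0114e+02 4.0000e-02 1.8000e+02] | inc [0.1434 0.034  0.1947] [0.0001 0.0008 0.0032] F [0.9 0.3 1. ] w 0.0871
{'K': array([[305.12092305,   0.        , 320.28057152],
       [  0.        , 305.12092305, 195.72481779],
       [  0.        ,   0.        ,   1.        ]]), 'position': array([0.39770924, 0.23043393, 0.42113586]), 'rotation': array([0.98411835, 0.09663929, 0.01461101, 0.14818383])}
```

View pics/w1.png

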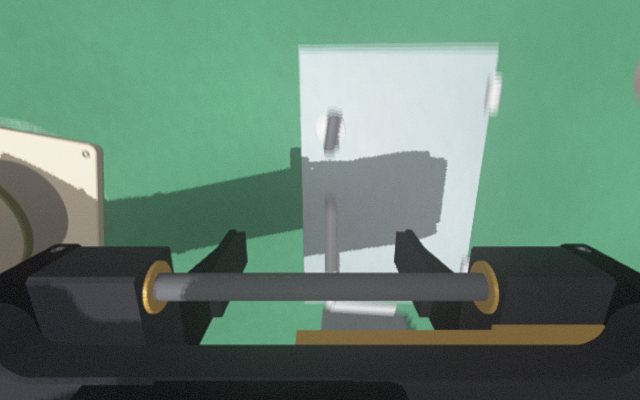

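The wrist view shows the large box with its key bow around (332,132), standing nearly parallel to box y. The handle bar runs down at column 330, rows 195–275. The cover's near-left corner is at (300,46). I'll measure at rest.

```bash
python3 - <<'E'
from h import *
c=get_calibration('wrist');im=camera('wrist');cv2.imwrite('pics/w2.png',im)
g=cv2.cvtColor(im,cv2.COLOR_BGR2GRAY)
roi=g[95:170,308:365]; m=((roi<120)*255).astype('uint8')
cs,_=cv2.findContours(m,0,1)
for k in cs:
    if cv2.contourArea(k)>30:
        r=cv2.minAreaRect(k+np.array([308,95]));print("bow",r); print([ray(c,p,.15).round(4).tolist() for p in cv2.boxPoints(r)], ray(c,r[0],.15))
cor=cv2.cornerSubPix(g,np.float32([[[300,46]],[[498,45]]]),(5,5),(-1,-1),(3,50,.01)).reshape(-1,2)
print(cor,[ray(c,p,.104) for p in cor])
cv2.imwrite('pics/w2c.png',cv2.resize(im[30:310,280:510],None,fx=2.1,fy=2.1,interpolation=cv2.INTER_CUBIC))
E
```

```text
bow ((333.0405578613281, 146.74325561523438), (11.541230201721191, 43.565547943115234), 8.972626686096191)
[[0.4096, 0.183, 0.15], [0.4073, 0.2214, 0.15], [0.4174, 0.222, 0.15], [0.42, 0.1835, 0.15]] [0.41356181 0.20287234 0.15      ]
[[300.       46.     ]
 [495.25775  46.19663]] [array([0.36536545, 0.28334229, 0.104     ]), array([0.5463752, 0.3215199, 0.104    ])]
```

View pics/w2c.png

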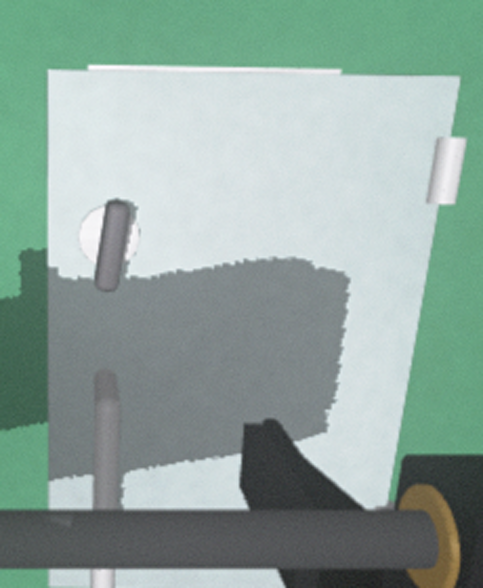

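In the crop, the bow runs (118,203)–(107,289), which puts its centre at full-image (333,147). The cover corners are near (303,64) and (498.6,66.7). The arm was still settling for that picture, so I'll measure again.

```bash
cat > m.py <<'E'
from h import *
for i in range(2):
    c=get_calibration('wrist');go([.4158,.1956,.2],101);im=camera('wrist')
g=cv2.cvtColor(im,cv2.COLOR_BGR2GRAY)
roi=g[95:175,308:365]; m=((roi<120)*255).astype('uint8')
cs,_=cv2.findContours(m,0,1)
for k in cs:
    if cv2.contourArea(k)>30:
        r=cv2.minAreaRect(k+np.array([308,95]));print("bow",r); print([ray(c,p,.15).round(4).tolist() for p in cv2.boxPoints(r)], ray(c,r[0],.15))
cor=cv2.cornerSubPix(g,np.float32([[[303.3,64]],[[498.6,66.7]]]),(4,4),(-1,-1),(3,50,.01)).reshape(-1,2)
w=np.array([ray(c,p,.104) for p in cor]);print(cor,w,np.linalg.norm(w[0]-w[1]))
e=(w[1]-w[0])[:2];e/=np.linalg.norm(e);th=np.degrees(np.arctan2(e[1],e[0]))
n=np.array([-e[1],e[0]]);o=w[:,:2].mean(0)-.14*n
print("th",th,"o",o,"key",o-.065*e+.065*n,"handle",o-.065*e-.06*n)
rowhs=[(y,np.where(np.abs(np.diff(g[y,305:360].astype(int)))>12)[0]+305) for y in(225,235,245,255)]
print(rowhs)
E
python3 m.py
```

```text
t1.87 pos [0.413  0.1557 0.2588] psi [ 1.0163e+02 -4.0000e-02  1.7996e+02] | inc [0.1283 0.0357 0.1961] [ 0.0009 -0.0008  0.014 ] F [-0.2 -0.5  0.6] w 0.0867
t1.92 pos [0.414  0.1525 0.2586] psi [1.0132e+02 2.0000e-02 1.7999e+02] | inc [0.1399 0.0339 0.1952] [0.0002 0.0004 0.0072] F [ 0.6 -0.8 -0.2] w 0.0871
[[303.3  64. ]
 [498.6  66.7]] [[0.37466229 0.26215373 0.104     ]
 [0.55944628 0.29696603 0.104     ]] 0.18803462124441908
th 10.669161166803312 o [0.49297356 0.14198012] key [0.41706329 0.19382249] handle [0.44020551 0.07098341]
[(225, array([], dtype=int64)), (235, array([], dtype=int64)), (245, array([], dtype=int64)), (255, array([311, 313, 315, 323, 324, 337, 338]))]
```

```bash
sed -i 's/range(2)/range(7)/' m.py; echo "cv2.imwrite('pics/w3.png',im);cv2.imwrite('pics/w3c.png',cv2.resize(im[30:310,280:510],None,fx=2.1,fy=2.1,interpolation=cv2.INTER_CUBIC))">>m.py; python3 m.py
```

```text
t1.97 pos [0.4147 0.1504 0.2584] psi [ 1.0110e+02  3.0000e-02 -1.7999e+02] | inc [0.1471 0.0326 0.1946] [-0.0002  0.0007  0.0023] F [-0.5 -0.2  0.1] w 0.0871
t2.02 pos [0.4151 0.1493 0.2583] psi [ 1.0096e+02  3.0000e-02 -1.7998e+02] | inc [0.1511 0.0317 0.1943] [-0.0005  0.0006 -0.001 ] F [ 0.5 -0.6 -0.5] w 0.087
t2.07 pos [0.4153 0.1488 0.2583] psi [ 1.0089e+02  2.0000e-02 -1.7997e+02] | inc [0.1529 0.0313 0.1942] [-0.0007  0.0004 -0.0025] F [ 0.2 -1.1  0.4] w 0.0871
t2.12 pos [0.4154 0.1486 0.2583] psi [ 1.0086e+02  1.0000e-02 -1.7998e+02] | inc [0.1535 0.0309 0.1943] [-0.0005  0.0002 -0.0032] F [ 0.5  0.  -0.1] w 0.0873
t2.17 pos [0.4154 0.1487 0.2583] psi [ 100.85    0.   -179.97] | inc [0.1534 0.0309 0.1944] [-0.0006  0.0001 -0.0034] F [-0.6 -0.6 -0.5] w 0.0869
t2.22 pos [0.4154 0.1488 0.2584] psi [ 100.86    0.   -179.98] | inc [0.1529 0.0309 0.1945] [-0.0004  0.     -0.003 ] F [-0.7 -0.1  0.4] w 0.0872
t2.27 pos [0.4153 0.1491 0.2584] psi [ 100.89   -0.   -179.99] | inc [0.1521 0.0309 0.1947] [-0.0003 -0.     -0.0025] F [0.3 0.4 0. ] w 0.0869
[[303.3      64.     ]
 [495.88846  65.8852 ]] [[0.37670595 0.2590094  0.104     ]
 [0.55881415 0.29256558 0.104     ]] 0.18517401033587813
th 10.440498130889312 o [0.49313005 0.13810538] key [0.41742728 0.19025029] handle [0.44007907 0.06731984]
[(225, array([], dtype=int64)), (235, array([], dtype=int64)), (245, array([], dtype=int64)), (255, array([310, 311, 312, 313, 314, 323, 324, 338, 339]))]
```

View pics/w3c.png

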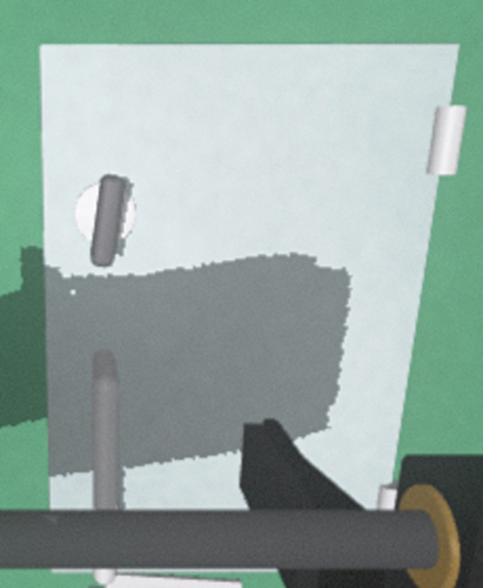

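At rest, the crop shows the bow (113,178)–(102,264), so its full-image centre is (331.3,135.2). Cover corners in the full image are (299,51.4), (498.6,51) and (304.3,301.4). The handle's left end is at (329.5,198).

```bash
python3 - <<'E'
from h import *
im=cv2.imread('pics/w3.png');g=cv2.cvtColor(im,cv2.COLOR_BGR2GRAY)
c=get_calibration('wrist');go([.4158,.1956,.2],101)
px=np.float32([(299,51.4),(498.6,51),(304.3,301.4)])
px=cv2.cornerSubPix(g,px.reshape(-1,1,2),(3,3),(-1,-1),(3,50,.01)).reshape(-1,2)
w=np.array([ray(c,p,.104)[:2] for p in px]);print(px.tolist(),w.round(4).tolist())
loc=np.array([[-95,140],[95,140],[-95,-140]])/1e3
o,th,M,r=fit(loc,w);print(o,np.degrees(th),r*1e3,"key",o+M@[-.065,.065],"handle",o+M@[-.065,-.06])
m=((g[105:165,312:350]<150)*255).astype('uint8')
for k in cv2.findContours(m,0,1)[0]:
    if cv2.contourArea(k)>30: print(cv2.minAreaRect(k+np.array([312,105])))
a,b=(333.8,114.8),(328.6,155.7)
A,B=ray(c,a,.15),ray(c,b,.15);print("bow",(A+B)/2,np.linalg.norm(A-B),"dir",np.degrees(np.arctan2(*(A-B)[[1,0]])))
print("handle left end",ray(c,(329.5,198),.15), "pred",o+M@[-.065,-.004])
E
```

```text
t2.32 pos [0.4153 0.1492 0.2584] psi [ 100.91   -0.   -179.99] | inc [0.1514 0.031  0.1948] [-0.0002 -0.     -0.002 ] F [-0.1  0.9 -0.4] w 0.0869
[[298.8862609863281, 50.803077697753906], [498.30694580078125, 50.74161148071289], [304.3816833496094, 300.3100280761719]] [[0.3705, 0.2698], [0.5563, 0.3059], [0.4242, -0.0019]]
[0.49033015 0.15152128] 11.030352127412943 [0.99198968 1.33528392 2.22319344] key [0.41409458 0.20288409] handle [0.4380107  0.08019334]
((330.5, 162.5), (3.0, 37.0), 90.0)
((332.2146911621094, 134.9434051513672), (14.756842613220215, 43.41653823852539), 7.853313446044922)
bow [0.41400638 0.20220095 0.15      ] 0.03561058246455479 dir 94.22875720087355
handle left end [0.42400739 0.14574331 0.15      ] pred [0.42729628 0.1351588 ]
```

The key axis is at (0.414, 0.202); two independent estimates agree within 1 mm. The bow starts about 0.12 rad in. I'll move over it, check, then descend.

Request:
drive_tool([
  [0.06, 0.01, 0.08, 0, 0, 0.05],
  [0.12, 0.02, 0.16, 0, 0, 0.1],
  [0.174, 0.029, 0.228, 0, 0, 0.149],
  [0.174, 0.029, 0.228, 0, 0, 0.149],
  [0.174, 0.029, 0.228, 0, 0, 0.149],
])

```text
time: 2.73
ee_pos: [0.413, 0.2029, 0.1895]
eef_rot: [0.679, 0.734, -0.001, -0.001]
ft_force: [0.7, -0.6, 0.6]
width: 0.087
grip_force: 0.0
```

Request:
drive_tool([
  [0, 0, 0, 0, 0, 0],
  [0, 0, 0, 0, 0, 0],
  [0, 0, 0, 0, 0, 0],
  [0, 0, 0, 0, 0, 0],
  [0, 0, 0, 0, 0, 0],
])

```text
time: 3.15
ee_pos: [0.414, 0.2025, 0.1906]
eef_rot: [0.68, 0.733, 0.0, 0.0]
ft_force: [0.3, -0.7, -0.8]
width: 0.087
grip_force: 0.0
```

```bash
python3 - <<'E'
from h import *
go([.414,.2022,.119],94.2)
c=get_calibration('wrist');print("pred px",proj(c,[[.414,.2022,.15]]))
cv2.imwrite('pics/w4.png',camera('wrist'))
E
```

```text
t3.15 pos [0.414  0.2025 0.1906] psi [9.4260e+01 1.0000e-02 1.7994e+02] | inc [-0.0011 -0.0004  0.2387] [0.0013 0.0003 0.0013] F [ 0.3 -0.7 -0.8] w 0.087
pred px [[321.05707944 220.10647499]]
```

View pics/w4.png

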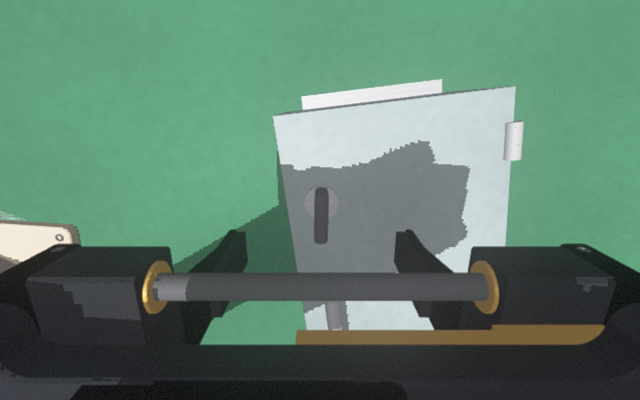

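The bow is vertical in the image at (321, 188–243), centred between the fingers and aligned with them. I'll descend, then grip.

Request:
drive_tool([
  [0.003, 0, 0.06, 0, 0, 0],
  [0.003, 0, 0.12, 0, 0, 0],
  [0.003, 0, 0.18, 0, 0, 0],
  [0.003, 0, 0.239, 0, 0, 0],
  [0.003, 0, 0.239, 0, 0, 0],
])

```text
time: 3.62
ee_pos: [0.412, 0.2028, 0.1158]
eef_rot: [0.68, 0.733, -0.002, -0.001]
ft_force: [-0.7, -0.8, -0.5]
width: 0.0871
grip_force: 0.0
```

Request:
drive_tool([
  [0, 0, 0, 0, 0, 0],
  [0, 0, 0, 0, 0, 0],
  [0, 0, 0, 0, 0, 0],
  [0, 0, 0, 0, 0, 0],
  [0, 0, 0, 0, 0, 0],
], claw=1, force=30)

```text
time: 4.03
ee_pos: [0.414, 0.2039, 0.1191]
eef_rot: [0.68, 0.733, 0.0, 0.0]
ft_force: [-0.5, 0.2, 0.2]
width: 0.0616
grip_force: 0.0
```

Request:
drive_tool([
  [0, 0, 0, 0, 0, 0],
  [0, 0, 0, 0, 0, 0],
  [0, 0, 0, 0, 0, 0],
  [0, 0, 0, 0, 0, 0],
  [0, 0, 0, 0, 0, 0],
])

```text
time: 4.45
ee_pos: [0.4136, 0.2037, 0.1184]
eef_rot: [0.68, 0.733, -0.0, 0.0]
ft_force: [0.0, -0.5, 0.3]
width: 0.0284
grip_force: 0.0
```

Request:
drive_tool([
  [0, 0, 0, 0, 0, 0],
  [0, 0, 0, 0, 0, 0],
  [0, 0, 0, 0, 0, 0],
  [0, 0, 0, 0, 0, 0],
  [0, 0, 0, 0, 0, 0],
])

```text
time: 4.87
ee_pos: [0.4143, 0.2038, 0.1186]
eef_rot: [0.68, 0.733, 0.001, 0.0]
ft_force: [5.3, 1.0, -4.3]
width: 0.0096
grip_force: 30.0
```

Request:
drive_tool([
  [0, 0, 0, 0, 0, 0.05],
  [0, 0, 0, 0, 0, 0.1],
  [0, 0, 0, 0, 0, 0.15],
  [0, 0, 0, 0, 0, 0.2],
  [0, 0, 0, 0, 0, 0.2],
])

```text
time: 5.28
ee_pos: [0.4145, 0.2038, 0.1186]
eef_rot: [0.736, 0.676, 0.001, 0.0]
ft_force: [6.2, 1.8, -4.6]
width: 0.0098
grip_force: 30.0
```

Request:
drive_tool([
  [0, 0, 0, 0, 0, 0.12],
  [0, 0, 0, 0, 0, 0.24],
  [0, 0, 0, 0, 0, 0.36],
  [0, 0, 0, 0, 0, 0.48],
  [0, 0, 0, 0, 0, 0.6],
])

```text
time: 5.7
ee_pos: [0.415, 0.2036, 0.1186]
eef_rot: [0.875, 0.485, 0.001, 0.0]
ft_force: [9.9, 1.5, -8.2]
width: 0.0097
grip_force: 30.0
```

Request:
drive_tool([
  [0, 0, 0, 0, 0, 0.12],
  [0, 0, 0, 0, 0, 0.24],
  [0, 0, 0, 0, 0, 0.36],
  [0, 0, 0, 0, 0, 0.48],
  [0, 0, 0, 0, 0, 0.6],
])

```text
time: 6.12
ee_pos: [0.4155, 0.2032, 0.1186]
eef_rot: [0.964, 0.267, 0.002, 0.0]
ft_force: [11.0, -1.0, -7.2]
width: 0.0097
grip_force: 30.0
```

Request:
drive_tool([
  [0, 0, 0, 0, 0, 0.1],
  [0, 0, 0, 0, 0, 0.2],
  [0, 0, 0, 0, 0, 0.3],
  [0, 0, 0, 0, 0, 0.37],
  [0, 0, 0, 0, 0, 0.37],
])

```text
time: 6.53
ee_pos: [0.4156, 0.2028, 0.1186]
eef_rot: [0.992, 0.125, 0.002, 0.0]
ft_force: [12.0, -2.8, -7.4]
width: 0.0096
grip_force: 30.0
```

Request:
drive_tool([
  [0, 0, 0, 0, 0, 0],
  [0, 0, 0, 0, 0, 0],
  [0, 0, 0, 0, 0, 0],
  [0, 0, 0, 0, 0, 0],
  [0, 0, 0, 0, 0, 0],
])

```text
time: 6.95
ee_pos: [0.4156, 0.2028, 0.1186]
eef_rot: [0.992, 0.127, 0.002, 0.0]
ft_force: [11.5, -2.1, -7.4]
width: 0.0096
grip_force: 30.0
```

```bash
python3 - <<'E'
from h import *
go([.414,.2022,.119],11);print(read_state()["torque"],read_state()["joint_positions"])
E
```

```text
t6.95 pos [0.4156 0.2028 0.1186] psi [ 14.55  -0.19 179.95] | inc [-0.0057  0.0006 -0.0014] [ 0.0009 -0.0043  0.0788] F [11.5 -2.1 -7.4] w 0.0096
[-0.31434414 -2.60842476 -0.16842689] [ 0.16659659  0.12422254 -0.75146381  1.97240582  0.09828148  1.07729525
 -1.94431762]
```

The key has turned about 80°, to roughly 1.5 rad. I'll release it and rise.

Request:
drive_tool([
  [0, 0, 0, 0, 0, 0],
  [0, 0, 0, 0, 0, 0],
  [0, 0, 0, 0, 0, 0],
  [0, 0, 0, 0, 0, 0],
  [0, 0, 0, 0, 0, 0],
], claw=0.55)

```text
time: 7.37
ee_pos: [0.4133, 0.2039, 0.1184]
eef_rot: [0.992, 0.128, -0.0, 0.0]
ft_force: [-0.1, 0.4, -0.4]
width: 0.0347
grip_force: 0.0
```

Request:
drive_tool([
  [0, 0, -0.06, 0, 0, 0],
  [0, 0, -0.13, 0, 0, 0],
  [0, 0, -0.2, 0, 0, 0],
  [0, 0, -0.27, 0, 0, 0],
  [0, 0, -0.34, 0, 0, 0],
])

```text
time: 7.78
ee_pos: [0.4133, 0.2038, 0.2215]
eef_rot: [0.992, 0.128, -0.0, 0.0]
ft_force: [0.9, 0.8, 0.2]
width: 0.039
grip_force: 0.0
```

```bash
python3 - <<'E'
from h import *
go([.428,.14,.23],55);go([.438,.08,.22],101)
E
```

```text
t7.78 pos [0.4133 0.2038 0.2215] psi [1.4670e+01 1.0000e-02 1.7999e+02] | inc [-0.0063  0.2183 -0.0285] [ 1.000e-04  3.000e-04 -8.963e-01] F [0.9 0.8 0.2] w 0.039
t7.78 pos [0.4133 0.2038 0.2215] psi [1.4670e+01 1.0000e-02 1.7999e+02] | inc [-0.0247  0.4202  0.0049] [-0.0000e+00  3.0000e-04 -1.9185e+00] F [0.9 0.8 0.2] w 0.039
```

Request:
drive_tool([
  [-0.005, 0.084, -0.005, 0, 0, -0.12],
  [-0.01, 0.168, -0.01, 0, 0, -0.24],
  [-0.015, 0.252, -0.01, 0, 0, -0.36],
  [-0.02, 0.336, -0.01, 0, 0, -0.48],
  [-0.025, 0.42, -0.01, 0, 0, -0.6],
], claw=0)

```text
time: 8.2
ee_pos: [0.4381, 0.0789, 0.2236]
eef_rot: [0.934, 0.358, 0.0, 0.0]
ft_force: [1.0, -0.4, 0.4]
width: 0.0647
grip_force: 0.0
```

Request:
drive_tool([
  [0, 0, 0, 0, 0, -0.13],
  [0, 0, 0, 0, 0, -0.26],
  [0, 0, 0, 0, 0, -0.39],
  [0, 0, 0, 0, 0, -0.52],
  [0, 0, 0, 0, 0, -0.65],
])

```text
time: 8.62
ee_pos: [0.438, 0.08, 0.2234]
eef_rot: [0.813, 0.582, -0.0, -0.0]
ft_force: [0.2, 0.3, -0.3]
width: 0.0862
grip_force: 0.0
```

Request:
drive_tool([
  [0, 0, 0, 0, 0, -0.13],
  [0, 0, 0, 0, 0, -0.26],
  [0, 0, 0, 0, 0, -0.39],
  [0, 0, 0, 0, 0, -0.52],
  [0, 0, 0, 0, 0, -0.67],
])

```text
time: 9.03
ee_pos: [0.438, 0.0801, 0.2234]
eef_rot: [0.634, 0.774, -0.0, -0.0]
ft_force: [-0.5, -0.7, -0.2]
width: 0.0871
grip_force: 0.0
```

Request:
drive_tool([
  [0, 0, 0, 0, 0, 0],
  [0, 0, 0, 0, 0, 0],
  [0, 0, 0, 0, 0, 0],
  [0, 0, 0, 0, 0, 0],
  [0, 0, 0, 0, 0, 0],
])

```text
time: 9.45
ee_pos: [0.4382, 0.08, 0.2235]
eef_rot: [0.636, 0.771, -0.0, 0.0]
ft_force: [-0.1, -0.1, 0.3]
width: 0.0871
grip_force: 0.0
```

```bash
python3 - <<'E'
from h import *
go([.438,.08,.1253],101)
c=get_calibration('wrist');print("pred handle px",proj(c,[[.4276,.1333,.15],[.438,.0802,.15],[.414,.2022,.15]]))
cv2.imwrite('pics/w5.png',camera('wrist'))
E
```

```text
t9.45 pos [0.4382 0.08   0.2235] psi [1.0094e+02 1.0000e-02 1.8000e+02] | inc [ 3.000e-04 -6.000e-04  3.272e-01] [ 0.0001  0.0001 -0.0012] F [-0.1 -0.1  0.3] w 0.0871
pred handle px [[320.93664309 137.66277809]
 [320.96942648 204.65379124]
 [320.73838584  35.77931559]]
```

View pics/w5.png

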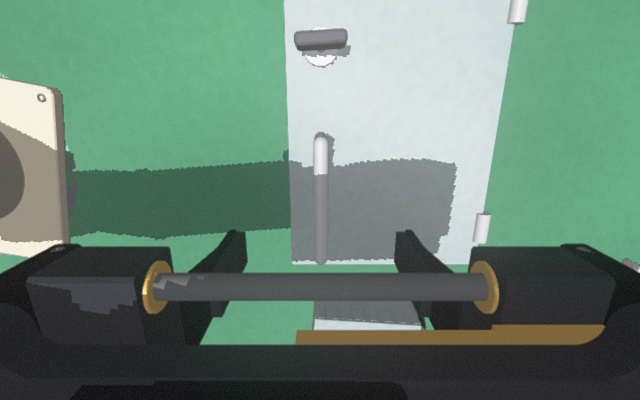

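The key now stands parallel to box x at (321,39). The handle is centred at column 321, as predicted. I'll descend and grip the handle.

Request:
drive_tool([
  [0, 0, 0.08, 0, 0, 0],
  [0, 0, 0.16, 0, 0, 0],
  [0, 0, 0.25, 0, 0, 0],
  [0, 0, 0.327, 0, 0, 0],
  [0, 0, 0.327, 0, 0, 0],
], claw=0.3)

```text
time: 9.92
ee_pos: [0.4356, 0.0793, 0.1216]
eef_rot: [0.636, 0.772, -0.002, -0.002]
ft_force: [-0.9, -0.1, -0.7]
width: 0.0641
grip_force: 0.0
```

Request:
drive_tool([
  [0, 0, 0, 0, 0, 0],
  [0, 0, 0, 0, 0, 0],
  [0, 0, 0, 0, 0, 0],
  [0, 0, 0, 0, 0, 0],
  [0, 0, 0, 0, 0, 0],
], claw=1, force=30)

```text
time: 10.33
ee_pos: [0.4388, 0.08, 0.1263]
eef_rot: [0.636, 0.772, 0.001, 0.001]
ft_force: [0.4, 0.1, -0.7]
width: 0.0354
grip_force: 0.0
```

Request:
drive_tool([
  [0, 0, 0, 0, 0, 0],
  [0, 0, 0, 0, 0, 0],
  [0, 0, 0, 0, 0, 0],
  [0, 0, 0, 0, 0, 0],
  [0, 0, 0, 0, 0, 0],
])

```text
time: 10.75
ee_pos: [0.4384, 0.08, 0.1254]
eef_rot: [0.636, 0.772, 0.0, 0.0]
ft_force: [0.5, -0.3, -1.5]
width: 0.011
grip_force: 30.0
```

```bash
cat > arc.py <<'E'
from h import *
s=read_state();print(s["time"],s["ee_pos"],s["width"],s["grip_force"],s["ft_force"])
# TCP path in tool frame (y=box x, z=down), shift from shut pose, scaled
def P(t): return np.array([-.16*np.cos(t)+.044*np.sin(t),.16*np.sin(t)+.044*np.cos(t)])
for t in np.arange(0,1.61,.05):
    d=(P(t)-P(0))/.3; print("%.2f  y %.3f z %.3f"%(t,d[0],-d[1]))
E
python3 arc.py
```

```text
10.75 [0.43837215 0.07996634 0.12541283] 0.011013510653125695 30.000102818012238 [ 0.53619916 -0.34389243 -1.49777081]
0.00  y 0.000 z -0.000
0.05  y 0.008 z -0.026
0.10  y 0.017 z -0.053
0.15  y 0.028 z -0.078
0.20  y 0.040 z -0.103
0.25  y 0.053 z -0.127
0.30  y 0.067 z -0.151
0.35  y 0.083 z -0.174
0.40  y 0.099 z -0.196
0.45  y 0.117 z -0.217
0.50  y 0.136 z -0.238
0.55  y 0.155 z -0.257
0.60  y 0.176 z -0.276
0.65  y 0.198 z -0.293
0.70  y 0.220 z -0.309
0.75  y 0.243 z -0.324
0.80  y 0.267 z -0.338
0.85  y 0.292 z -0.351
0.90  y 0.317 z -0.362
0.95  y 0.342 z -0.372
1.00  y 0.369 z -0.381
1.05  y 0.395 z -0.389
1.10  y 0.422 z -0.395
1.15  y 0.449 z -0.400
1.20  y 0.477 z -0.404
1.25  y 0.504 z -0.406
1.30  y 0.532 z -0.406
1.35  y 0.560 z -0.406
1.40  y 0.587 z -0.404
1.45  y 0.615 z -0.400
1.50  y 0.642 z -0.396
1.55  y 0.669 z -0.390
1.60  y 0.696 z -0.382
```

Gripped (11 mm, 30 N). I'll open gently along the arc and check the first step.

Request:
drive_tool([
  [0, 0.008, -0.026, 0, 0, 0],
  [0, 0.017, -0.053, 0, 0, 0],
  [0, 0.028, -0.078, 0, 0, 0],
  [0, 0.04, -0.103, 0, 0, 0],
  [0, 0.053, -0.127, 0, 0, 0],
])

```text
time: 11.17
ee_pos: [0.4529, 0.0827, 0.1631]
eef_rot: [0.636, 0.772, -0.001, -0.001]
ft_force: [-1.7, -0.6, -11.1]
width: 0.011
grip_force: 30.0
```

```bash
python3 -c "
from h import *
go([.438,.08,.1253],101)"
```

```text
t11.17 pos [0.4529 0.0827 0.1631] psi [ 101.04   -0.   -179.83] | inc [ 0.0005 -0.05    0.126 ] [-0.0038 -0.      0.0009] F [ -1.7  -0.6 -11.1] w 0.011
```

Request:
drive_tool([
  [0, 0.014, -0.024, 0, 0, 0],
  [0, 0.03, -0.047, 0, 0, 0],
  [0, 0.046, -0.069, 0, 0, 0],
  [0, 0.064, -0.09, 0, 0, 0],
  [0, 0.083, -0.111, 0, 0, 0],
])

```text
time: 11.58
ee_pos: [0.4761, 0.0873, 0.1969]
eef_rot: [0.636, 0.772, -0.003, -0.002]
ft_force: [-14.7, -3.4, 0.6]
width: 0.0109
grip_force: 30.0
```

Request:
drive_tool([
  [0, 0.019, -0.019, 0, 0, 0],
  [0, 0.04, -0.038, 0, 0, 0],
  [0, 0.062, -0.055, 0, 0, 0],
  [0, 0.084, -0.071, 0, 0, 0],
  [0, 0.107, -0.086, 0, 0, 0],
])

```text
time: 12.0
ee_pos: [0.5076, 0.0933, 0.2246]
eef_rot: [0.636, 0.772, -0.003, -0.001]
ft_force: [-17.6, -5.6, 13.4]
width: 0.0111
grip_force: 30.0
```

```bash
python3 -c "
from h import *
go([.438,.08,.1253],101)"
```

```text
t12.00 pos [0.5076 0.0933 0.2246] psi [ 1.0103e+02  9.0000e-02 -1.7968e+02] | inc [ 0.0013 -0.2345  0.3322] [-0.007   0.0021  0.0007] F [-17.6  -5.6  13.4] w 0.0111
```

There is about 20 N radially outward, so the true arc is slightly larger. I'll shift the path about 3 mm outward.

Request:
drive_tool([
  [0, 0.019, -0.022, 0, 0, 0],
  [0, 0.043, -0.035, 0, 0, 0],
  [0, 0.069, -0.047, 0, 0, 0],
  [0, 0.095, -0.058, 0, 0, 0],
  [0, 0.122, -0.067, 0, 0, 0],
])

```text
time: 12.42
ee_pos: [0.5454, 0.1007, 0.2442]
eef_rot: [0.636, 0.772, -0.001, -0.0]
ft_force: [-10.5, -2.7, 8.3]
width: 0.0113
grip_force: 30.0
```

```bash
python3 -c "
from h import *
go([.438,.08,.1253],101)"
```

```text
t12.42 pos [0.5454 0.1007 0.2442] psi [ 1.0102e+02  5.0000e-02 -1.7991e+02] | inc [ 0.0011 -0.3641  0.3969] [-0.002   0.001   0.0004] F [-10.5  -2.7   8.3] w 0.0113
```

Request:
drive_tool([
  [0, 0.026, -0.009, 0, 0, 0],
  [0, 0.053, -0.015, 0, 0, 0],
  [0, 0.081, -0.02, 0, 0, 0],
  [0, 0.109, -0.024, 0, 0, 0],
  [0, 0.137, -0.026, 0, 0, 0],
])

```text
time: 12.83
ee_pos: [0.5867, 0.1085, 0.2525]
eef_rot: [0.636, 0.772, 0.0, 0.001]
ft_force: [-7.4, -2.9, 5.1]
width: 0.0105
grip_force: 30.0
```

Request:
drive_tool([
  [0, 0.028, -0.001, 0, 0, 0],
  [0, 0.057, -0.001, 0, 0, 0],
  [0, 0.085, 0.001, 0, 0, 0],
  [0, 0.114, 0.005, 0, 0, 0],
  [0, 0.142, 0.009, 0, 0, 0],
])

```text
time: 13.25
ee_pos: [0.6288, 0.1166, 0.2495]
eef_rot: [0.636, 0.772, 0.0, 0.001]
ft_force: [-5.7, -2.0, 1.8]
width: 0.011
grip_force: 30.0
```

```bash
python3 - <<'E'
from h import *
go([.438,.08,.1253],101)
cv2.imwrite('pics/s2.png',camera('scene')[60:260,220:480].repeat(3,0).repeat(3,1)[:600,:780])
go([.438,.08,.1253],101)
E
```

```text
t13.25 pos [0.6288 0.1166 0.2495] psi [1.0099e+02 4.0000e-02 1.7993e+02] | inc [ 0.0017 -0.6479  0.4134] [ 0.0015  0.0009 -0.0003] F [-5.7 -2.   1.8] w 0.011
t13.30 pos [0.6301 0.1169 0.2492] psi [1.0098e+02 1.0000e-02 1.7987e+02] | inc [ 0.0013 -0.6528  0.4115] [ 0.0029  0.0002 -0.0005] F [ 1.6 -2.5  2.8] w 0.0108
```

View pics/s2.png

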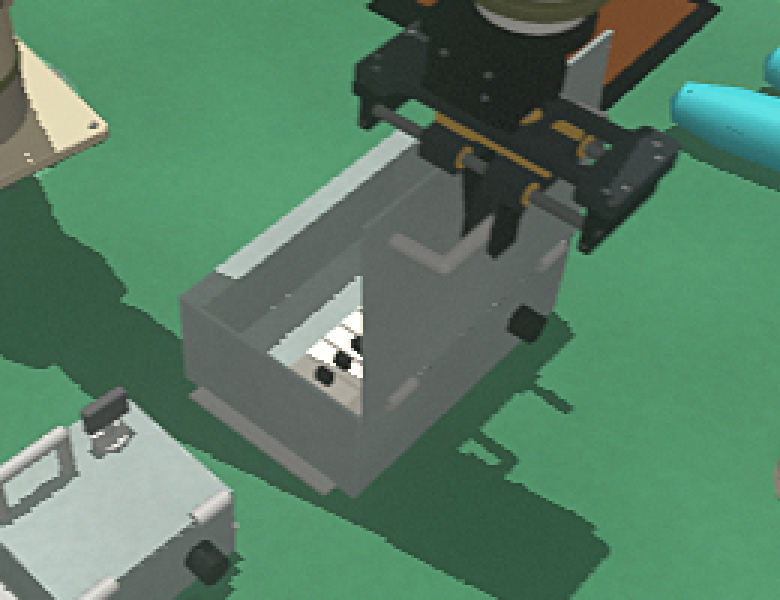

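The cover stands about upright, with the fingers on the bar. I'll open slightly and retreat straight up.

Request:
drive_tool([
  [0, 0, 0, 0, 0, 0],
  [0, 0, 0, 0, 0, 0],
  [0, 0, 0, 0, 0, 0],
  [0, 0, 0, 0, 0, 0],
  [0, 0, 0, 0, 0, 0],
], claw=0.7)

```text
time: 13.72
ee_pos: [0.6278, 0.117, 0.248]
eef_rot: [0.636, 0.772, 0.0, 0.0]
ft_force: [-0.1, -0.5, 0.5]
width: 0.0255
grip_force: 0.0
```

Request:
drive_tool([
  [0, 0, -0.03, 0, 0, 0],
  [0, 0, -0.08, 0, 0, 0],
  [0, 0, -0.15, 0, 0, 0],
  [0, 0, -0.22, 0, 0, 0],
  [0, 0, -0.3, 0, 0, 0],
])

```text
time: 14.13
ee_pos: [0.6274, 0.1169, 0.3391]
eef_rot: [0.636, 0.772, -0.0, -0.0]
ft_force: [0.6, -0.2, 0.3]
width: 0.0261
grip_force: 0.0
```

Request:
drive_tool([
  [0, 0, -0.06, 0, 0, 0],
  [0, 0, -0.12, 0, 0, 0],
  [0, 0, -0.18, 0, 0, 0],
  [0, 0, -0.18, 0, 0, 0],
  [0, 0, -0.18, 0, 0, 0],
])

```text
time: 14.55
ee_pos: [0.628, 0.1173, 0.3932]
eef_rot: [0.636, 0.772, 0.001, 0.001]
ft_force: [1.0, -0.0, -0.4]
width: 0.0262
grip_force: 0.0
```

```bash
python3 - <<'E'
from h import *
go([.438,.08,.1253],101)
cv2.imwrite('pics/s3.png',camera('scene')[60:260,220:480].repeat(3,0).repeat(3,1)[:600,:780])
E
```

```text
t14.55 pos [0.628  0.1173 0.3932] psi [ 1.0105e+02 -1.0000e-02  1.7986e+02] | inc [-7.000e-04 -6.474e-01  8.916e-01] [ 0.003  -0.0002  0.0012] F [ 1.  -0.  -0.4] w 0.0262
```

View pics/s3.png

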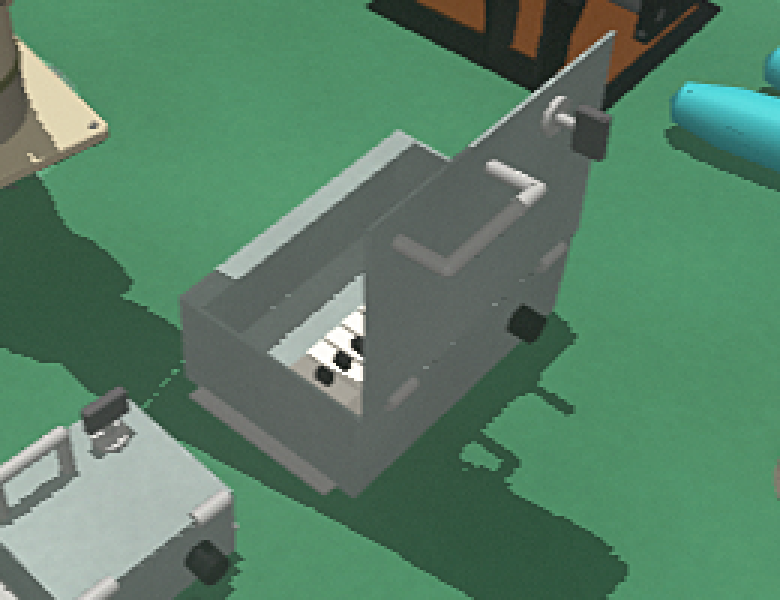

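The cover stands upright with its edge from (365,230) to (612,35). The key is still turned and the robot is clear of it.

```bash
python3 -c "
from bench import *
print(close_job())"
```

```text
the job is handed in; nothing more can be done
None
```

The larger box's key is turned to about 1.5 rad by my estimate, its cover stands open about upright and released, the smaller box was not touched, and the job is handed in; no verdict was shown.

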